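Put the syrup bottle back and snug up the bottle rack

TASK

Stand the blue syrup bottle back in the bottle rack, gently and upright, in the free place between the other two bottles and the sliding keeper. Then slide the keeper by its knob towards the bottles until you feel the whole row come up firm against the end plate, without crushing the bottles, and ease it back about one centimetre so that they stand close together but lift out freely. Let go, and leave the other things on the counter alone.

Things in the scene. Friction and masses are not known exactly. Their poses are not given: they have to be found in the camera images.
- rack: Stainless rack for a row of bottles, fixed to the counter; 394 mm long (along its y), 94 wide (x), z up. Origin at counter level, on the centre line. Its floor is 6 mm above the counter, from y = -203 to +185. Two guard rods a side, tops at 68 mm height, 71 mm clear between the sides. End plate at the +y end; the keeper rides on the upper rods at the -y end; bottles stand in a row between them.
- keeper_face (a point): Centre of the keeper's pushing face, the +y side of an upright white plastic plate 66 mm wide, from 10 to 110 mm above the counter; this point is on the centre line, 60 mm above the counter.
- row_end (a point): Foot of the end plate, an upright steel plate 112 mm high across the +y end of the rack, against which the row is pushed. This point: its inner face, at floor level (6 mm above the counter), on the centre line, y = +185 mm of the rack.
- keeper (a joint): Position of the white plastic sliding keeper along the rack, m: 0 at the open end, growing towards the bottles (+y), up to 0.170. At value q its pushing face is at y = q - 0.105 m of the rack. 1.5 N of friction; stays where left. Each loose bottle it shoves adds 1 to 2.5 N. With all three bottles it comes up tight at about 0.110 (to 0.113 if they stand out of line) and the resistance rises steeply.
- knob (a point): Middle of the keeper's black upright round knob, 26 mm in diameter, 46 mm tall (90 to 136 mm above the counter, this point at 113), 70 mm behind (-y of) the pushing face on the rack's centre line. Best pinched from above with the fingers closing across the rack. The carriage's top below it is 79 mm above the counter. It moves with the keeper along the rack's y.
- blue_bottle_mid (a point): Blue squeeze bottle, round, 60 mm in diameter, 186 mm tall, 0.15 to 0.31 kg; its cap collar, where it can be gripped, is 52 mm across. This point: on its axis, 93 mm above its underside; the middle of the collar is 55 mm above this point, the nozzle tip 93 mm. It starts standing on the counter (this point at 93 mm height), outside the rack, on the robot's side of it.
- red_bottle_mid (a point): Red squeeze bottle, round, 60 mm in diameter, 186 mm tall, 0.15 to 0.31 kg; its cap collar, where it can be gripped, is 52 mm across. This point: on its axis, 93 mm above its underside; the middle of the collar is 55 mm above this point, the nozzle tip 93 mm. It starts standing in the rack, loosely; which of red and yellow is next to the end plate varies.
- yellow_bottle_mid (a point): Yellow squeeze bottle, round, 60 mm in diameter, 186 mm tall, 0.15 to 0.31 kg; its cap collar, where it can be gripped, is 52 mm across. This point: on its axis, 93 mm above its underside; the middle of the collar is 55 mm above this point, the nozzle tip 93 mm. It starts standing in the rack, loosely.
- milk_tin: Bystander: closed tin with a blue label, 72 mm in diameter, 84 mm tall, standing; origin at the centre of its underside.
- rice_bowl: Bystander: small white bowl upside down, 88 mm in diameter, 53 mm tall; origin at the centre of its underside.
- ice_scoop: Bystander: aluminium ice scoop with a black handle, lying, 230 mm long, about 44 mm tall; origin near its middle at counter level, scoop towards its +x.
- serving_bowl: Bystander: empty clear bowl, 140 mm in diameter, 48 mm tall; origin at the centre of its underside.
- sprinkle_jar: Bystander: amber jar with an orange lid, 80 mm in diameter, 125 mm tall; origin at the centre of its underside.
Things that resemble listed ones, but are neither listed nor needed, are in the scene too. What is shaped like the part that bears red_bottle_mid but green or pink is not meant.

How it is judged:
By the outcome, as a careful person would: the job done as asked, in the order asked, and still so for the second after the job is handed in, with the robot touching nothing.
It also fails if it takes over 59 s, if anything falls off the work surface, if the arm or the gripper's body presses on something with over 40 N, if the wrist force passes 120 N, or if a joint passes its speed limit or range.

ROBOT

A 6-joint arm with a two-finger parallel gripper is mounted at the origin on the work surface. World frame = base frame: x ahead of the robot, y to its left, z up, the work surface at z = 0. Lengths are in mm, angles in rad, forces in N, time in s.
With the tool pointing down it reaches from about 275 to 750 mm from the base axis. Payload 10.2 kg.
Tool frame: the origin (TCP) lies midway between the tips of the shut fingers; the grasp point (between the pads) lies 19 mm behind it (ctrl.tcp_to_grasp is the z of the grasp point in the tool frame, in mm); z points along the fingers, y is the direction in which the jaws open and shut (so a half turn about z gives the same grasp; the last joint's range is limited). The gripper opens to 85 mm and grips with 20 to 120 N. Pads are 22 mm wide; open, the fingers measure 114 mm over their backs; the gripper's body (76 mm by 85 mm) begins 54 mm behind the grasp point. The pads swing forward as they close: fully open they stand 13 mm farther back than shut.
Start: joints at [0.957, 0.313, 1.498, -0, 1.331, -0.223], TCP at [200, 485.418, 231.294] pointing down, gripper open.
Joint ranges: [-2.94, 2.94], [-0.97, 2.17], [0.19, 2.56], [-1.23, 4.37], [0.02, 3.11], [-2.88, 2.88]. Speed limits (rad/s): [2.39, 2.39, 3.01, 3.14, 3.14, 3.14].

INTERFACE

Orientations are given as a unit quaternion [w, x, y, z].
In Python, from rig import sensors, capture, order, ctrl gives the robot as it stands. The module is installed in compiled form; this text tells all that it offers.
- The arm moves only by the tool play_rows, never from a script. Its argument "deltas" is a list of rows, each a list of 7 numbers: the shift along the world's x, y, z in units of 40 mm (1.0 is 40 mm), then the turn, a rotation vector about the world's x, y, z in units of 6 degrees (1.0 is 6 degrees), then the opening, from -1 (shut) to 1 (fully open). A call has 1 to 8 rows; each row shifts and turns the commanded pose from where the row before left it; what a row does not reach is not made up. A row lasts 1/12 s, in which the tool goes at most 41.7 mm and 7.16 degrees, less where a joint would pass 70% of its speed; a pose out of reach is approached as far as the arm can. A call is refused whole if a number of a shift passes 1 or a number of a turn 1, either way. A call with a gripper value outside its range is refused whole. The fingers move at their own pace and stop on an object; "squeeze" is the grip in N (left out, the last holds). Time passes only in rows, so rows that do not move let the fingers close. It gives the time, the measured TCP pose, the force and the opening at its end, in the units of the state.
- sensors.sense(): the state, without advancing time (a new reading comes with each control period).
- capture(name): name is "side" or "top" or "wrist"; returns a dict with "pixels" (420x560x3 uint8, red, green, blue), "z_map" (420x560 float32, mm along the optical axis (not along the pixel's ray), 0 where there is no reading), "fx", "fy", "cx", "cy" (pixels), "eye" and "rotation" of the camera in the world; the wrist camera has in their place "tool_from_camera" (4x4, takes a point from camera to tool coordinates, whose origin is the TCP and whose axes are the flange's). Camera axes: x right, y down, z forward; pixel columns grow to the right and rows downward; lengths in mm; the calibration is good to about 2 mm. A picture is of the moment at which its call begins: read the wrist's pose just before it.
- order.finish_job(): hands the job in, once; it reports no verdict.
The state is a dict: "time_s": time; "joints": joint angles; "dq": joint speeds; "tau": joint torques, N m; "eef_pos": TCP position; "ee_rot": TCP orientation; "force": force on the tool from outside, world axes, zero at the start; "wrist_torque": the same for the moment, N m; "grip_width": opening from 0.0 (shut) to 1.0 (fully open).
Only numpy, scipy, OpenCV 4.12 (cv2) and the standard library are available. Lean on these libraries where they do the work, as an engineer would, in place of code of your own. Each camera call takes 0.05 s, during which the arm holds its last target. There are 200 camera calls.

## Working session

There is one attempt and no reset: what is moved stays moved. The work goes in short steps, Python scripts to look and compute and a tool call to move; the robot and the scene stay as the last step left them, time stands still between calls to the robot, and variables do not carry over. Pictures are saved under pics/ and viewed, about 8 in all and at most 12, crops included, and the job is handed in when it is done.

Besides the shell and the picture viewer there is one more tool, called after "Call:" by a JSON object that holds its "name" and its "arguments", one argument or row to a line. play_rows: Moves the arm, as the interface text tells. Its arguments: {"type":"object","properties":{"deltas":{"type":"array","items":{"type":"array","items":{"type":"number"}}},"squeeze":{"type":"number"}},"required":["deltas"]}

```bash
mkdir -p pics
cat > h.py <<'E'
import numpy as np, cv2
from rig import sensors, capture, order, ctrl
def cloud(c):
    z=c["z_map"]; v,u=np.mgrid[:z.shape[0],:z.shape[1]]
    p=np.dstack([(u-c["cx"])/c["fx"]*z,(v-c["cy"])/c["fy"]*z,z])
    w=p@np.array(c["rotation"]).T+np.array(c["eye"]); w[z==0]=np.nan
    return w
def save(c,n): cv2.imwrite("pics/"+n,c["pixels"][:,:,::-1])
E
python3 - <<'E'
from h import *
print(sensors.sense(), ctrl.tcp_to_grasp)
for n in("top","side"):
    c=capture(n); save(c,n+"0.png"); np.savez(n+"0.npz",w=cloud(c),p=c["pixels"]); print(n,c["eye"],c["rotation"],c["fx"])
E
```

```text
{'time_s': 0.0, 'joints': array([ 9.56597841e-01,  3.13452014e-01,  1.49844417e+00, -2.40457916e-06,
        1.33097667e+00, -2.23406982e-01]), 'dq': array([ 1.19292677e-03,  6.73731617e-04, -9.78050192e-05,  8.11364029e-04,
        1.24635331e-04,  4.92874116e-04]), 'tau': array([ 1.61810152e-03, -4.12257886e+01, -2.59748232e+01, -1.42800236e-04,
        4.04217106e-03,  1.59401247e-05]), 'eef_pos': array([199.84832942, 485.20005557, 230.73137263]), 'ee_rot': array([-2.59240265e-04,  1.94154450e-01,  9.80970764e-01, -5.85254118e-04]), 'force': array([-0.50758818, -0.63428747, -0.19640638]), 'wrist_torque': array([-0.03567802, -0.02014574, -0.01662981]), 'grip_width': 1.0013499153236474} -18.700000000000003Traceback (most recent call last):
  File "<stdin>", line 4, in <module>
  File "h.py", line 6, in cloud
    w=p@np.array(c["rotation"]).T+np.array(c["eye"]); w[z==0]=np.nan
      ~^~~~~~~~~~~~~~~~~~~~~~~~~~
ValueError: matmul: Input operand 1 has a mismatch in its core dimension 0, with gufunc signature (n?,k),(k,m?)->(n?,m?) (size 4 is different from 3)
```

View pics/top0.png

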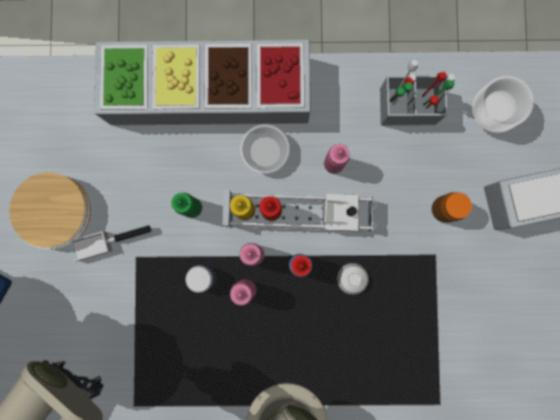

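The top view shows the rack from (225,205) to (372,215), with the end plate at the left, then yellow (241,207), red (270,208) and the keeper knob at (351,211). A red-capped bottle with a bluish edge stands at (300,265). Pink and green look-alikes are nearby.

```bash
sed -i 's/^import numpy.*/import numpy as np, cv2\nfrom scipy.spatial.transform import Rotation as R/; s/p@np.array(c\["rotation"\]).T/p@R.from_quat(np.roll(c["rotation"],-1)).as_matrix().T/' h.py
python3 - <<'E'
from h import *
for n in("top","side"):
    c=capture(n); save(c,n+"0.png"); w=cloud(c); np.savez(n+"0.npz",w=w,p=c["pixels"]); print(n,c["eye"],c["rotation"],c["fx"])
    if n=="top":
        for u,v in [(241,207),(270,208),(300,265),(351,211),(225,205),(372,215),(252,254),(199,279),(280,380)]: print(u,v,w[v,u].round(1))
        cv2.imwrite("pics/topc.png",cv2.resize(c["pixels"][170:310,170:390,::-1],None,fx=3.6,fy=3.6,interpolation=cv2.INTER_CUBIC))
E
```

```text
top [ 477.93447309   -4.52493626 1497.27579528] [ 0.03040167 -0.70330072  0.70979639 -0.02515764] 521.6734230057746
241 207 [594.1 110.2 177.5]
270 208 [590.6  36.4 179.3]
300 265 [446.3 -37.8 186.2]
351 211 [ 584.7 -174.4  132.6]
225 205 [605.8 158.9 109.5]
372 215 [ 577.9 -239.    73. ]
252 254 [474.8  82.9 174.3]
199 279 [408.8 231.8  85.5]
280 380 [ 1.21e+02  1.73e+01 -1.00e-01]
side [1124.23136115 -720.76883638  736.45594273] [-0.43503239  0.84052194  0.28763279 -0.14675513] 403.9550840234903
```

View pics/side0.png

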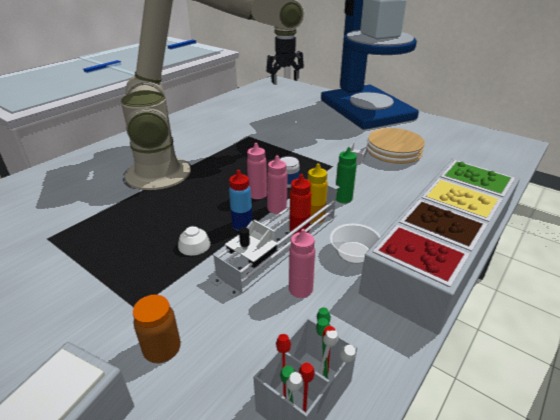

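View pics/topc.png

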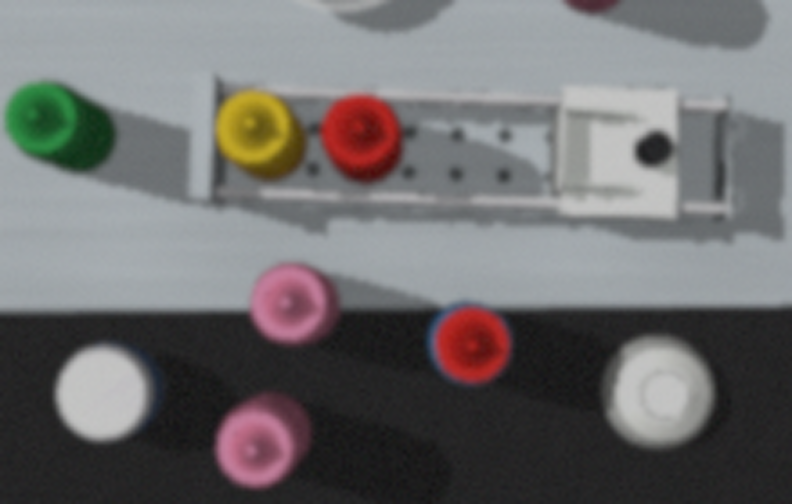

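Blue is the bottle with a blue body and red cap: side (241,200), top crop (472,345). It is the only blue-bodied one and stands on the robot's side of the rack. The all-red bottle at top (270,208) is in the rack, and the pink and green ones are look-alikes. Next I measure the precise poses.

Run:
```python
from h import *
from scipy.optimize import least_squares
W=[np.load(n+"0.npz")["w"] for n in("top","side")]
P=[w.reshape(-1,3) for w in W]
def near(p,x,y,r,z0,z1):
    return p[(np.hypot(p[:,0]-x,p[:,1]-y)<r)&(p[:,2]>z0)&(p[:,2]<z1)]
for n,x,y in[("yel",594,112),("red",590,38),("blue",446,-38),("pinkA",475,83)]:
    a=near(P[0],x,y,40,120,200)
    top=a[a[:,2]>150]
    b=near(P[1],x,y,45,25,105); f=least_squares(lambda c:np.hypot(b[:,0]-c[0],b[:,1]-c[1])-30,[x,y],loss="soft_l1") if len(b)>20 else None
    print(n,"topmid",((top[:,:2].max(0)+top[:,:2].min(0))/2).round(1),np.ptp(top[:,:2],axis=0).round(1),top[:,2].max().round(1),"apex",a[a[:,2]>a[:,2].max()-4].mean(0).round(1),"side",len(b),None if f is None else (f.x.round(1),f.cost))
    # collar profile
    c=near(P[1],x,y,45,105,200)
    if f is not None and n=="blue":
        r=np.hypot(c[:,0]-f.x[0],c[:,1]-f.x[1])
        for z in range(105,190,8):
            m=(c[:,2]>=z)&(c[:,2]<z+8); print(z,m.sum(),r[m].max().round(1) if m.any() else "",end="; ")
        print()
k=near(P[0],585,-174,25,122,145); print("knob",k.mean(0),((k.max(0)+k.min(0))/2),len(k))
e=P[0][(abs(P[0][:,0]-600)<60)&(abs(P[0][:,1]-160)<20)&(P[0][:,2]>104)&(P[0][:,2]<118)]
print("endplate",e.min(0),e.max(0),e.mean(0),len(e))
# rods: tops at 68, between red and keeper
for y0 in(-80,-50,-20,70):
    r=P[0][(abs(P[0][:,1]-y0)<12)&(abs(P[0][:,0]-590)<60)&(P[0][:,2]>52)&(P[0][:,2]<75)]
    lo,hi=r[r[:,0]<590],r[r[:,0]>590]; print(y0,len(lo),len(hi),lo.mean(0).round(1) if len(lo) else "",hi.mean(0).round(1) if len(hi) else "")
kf=P[0][(abs(P[0][:,0]-587)<28)&(P[0][:,1]>-180)&(P[0][:,1]<-60)&(P[0][:,2]>100)&(P[0][:,2]<116)]
print("keeperplate",kf.min(0),kf.max(0),len(kf))
```

```text
yel topmid [600.5 114.1] [52.  51.6] 193.5 apex [600.4 113.9 191.7] side 352 (array([600.9, 114.8]), np.float64(690.4561406175255))
red topmid [597.4  38.2] [51.7 48.9] 197.9 apex [596.8  38.4 195.8] side 480 (array([595.8,  36.4]), np.float64(892.454447871002))
blue topmid [445.6 -41.1] [50.8 51.3] 190.4 apex [443.9 -39.  188.2] side 478 (array([443.1, -42.1]), np.float64(297.4074814106907))
105 51 32.6; 113 45 35.0; 121 62 32.3; 129 73 31.8; 137 44 29.5; 145 46 29.4; 153 95 29.1; 161 80 30.2; 169 20 9.4; 177 11 8.0; 185 6 5.0; 
pinkA topmid [474.8  89.2] [51.2 51.5] 191.5 apex [473.6  89.4 190. ] side 430 (array([472.5,  88.2]), np.float64(341.64513627291825))
knob [ 585.63121527 -176.22325604  134.8941699 ] [ 585.94069027 -175.96680373  133.12622241] 78
endplate [554.54941697 147.28945885 104.31267429] [646.15928464 166.50040463 117.84026506] [600.14992747 156.47165388 111.56845831] 217
-80 27 24 [549.5 -80.4  67.4] [629.5 -80.2  66.7]
-50 26 24 [552.5 -49.9  67.2] [629.8 -49.9  66.7]
-20 27 24 [552.9 -20.1  66. ] [632.7 -19.9  65.8]
70 27 25 [556.4  70.4  67.5] [636.4  70.8  67.6]
keeperplate [ 559.98678229 -177.55824428  100.17569659] [ 614.57553589 -107.68007908  115.62263141] 79
```

Call:
{"name": "play_rows", "arguments": {
  "deltas": [
    [0.38,-0.82,0.1,0,0,-0.73,1],
    [0.38,-0.82,0.1,0,0,-0.73,1],
    [0.38,-0.82,0,0,0,-0.73,1],
    [0.38,-0.82,0,0,0,-0.73,1],
    [0.38,-0.82,0,0,0,-0.73,1],
    [0.38,-0.82,0,0,0,-0.73,1],
    [0.38,-0.82,0,0,0,-0.73,1],
    [0.38,-0.82,0,0,0,-0.73,1]
  ],
  "squeeze": 30
}}

```text
time_s: 0.82
eef_pos: [321.8, 221.4, 239.2]
ee_rot: [0.0, 0.482, 0.876, 0.0]
force: [1.1, 0.5, -0.3]
grip_width: 1.001
```

Call:
{"name": "play_rows", "arguments": {
  "deltas": [
    [0.38,-0.82,0,0,0,-0.73,1],
    [0.38,-0.82,0,0,0,-0.73,1],
    [0.38,-0.82,0,0,0,-0.73,1],
    [0.38,-0.82,0,0,0,-0.73,1],
    [0.38,-0.82,0,0,0,-0.73,1],
    [0.38,-0.82,0,0,0,-0.73,1],
    [0.38,-0.82,0,0,0,-0.73,1],
    [0.38,-0.82,0,0,0,-0.73,1]
  ]
}}

```text
time_s: 1.48
eef_pos: [443.5, -41.2, 239.2]
ee_rot: [-0.0, 0.724, 0.69, 0.0]
force: [0.7, -0.0, 1.1]
grip_width: 1.0
```

Call:
{"name": "play_rows", "arguments": {
  "deltas": [
    [0,0,0,0,0,0,1],
    [0,0,0,0,0,0,1],
    [0,0,0,0,0,0,1]
  ]
}}

```text
time_s: 1.73
eef_pos: [442.9, -39.0, 239.0]
ee_rot: [-0.0, 0.722, 0.692, -0.0]
force: [-0.1, 0.3, 0.2]
grip_width: 1.0
```

```bash
cat >> h.py <<'E'
def wcloud():
    s=sensors.sense(); c=capture("wrist"); c["rotation"]=[1,0,0,0]; c["eye"]=[0,0,0]
    p=cloud(c); T=np.array(c["tool_from_camera"]); p=p@T[:3,:3].T+T[:3,3]
    return p@R.from_quat(np.roll(s["ee_rot"],-1)).as_matrix().T+s["eef_pos"], c, s
E
python3 - <<'E'
from h import *
w,c,s=wcloud(); save(c,"wrist1.png"); p=w.reshape(-1,3); P=c["pixels"].reshape(-1,3).astype(int)
for n,x,y in[("blue",444,-41),("red",597,38)]:
    m=(np.hypot(p[:,0]-x,p[:,1]-y)<40)&(p[:,2]>135)&(p[:,2]<200)
    t=p[m]; print(n,m.sum(),t.min(0) if m.any() else"",t.max(0) if m.any() else "", (t[t[:,2]>t[:,2].max()-5]).mean(0) if m.any() else "")
E
```

```text
blue 3439 [417.64861016 -65.26273927 135.02133275] [471.21244429 -12.81538284 187.5167372 ] [444.64218384 -38.91455099 185.21459016]
red 6460 [568.20456589  10.70571975 135.00174519] [623.343659    67.60077774 193.68679724] [596.29772904  38.71475935 191.03686551]
```

View pics/wrist1.png

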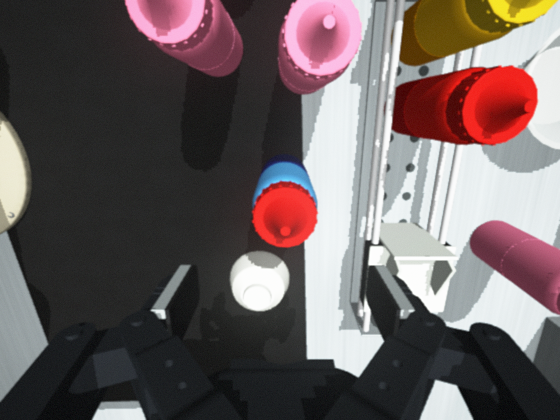

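The wrist view shows the blue bottle, red-capped at (285,215), centred between the open fingers. Next I descend and grip the collar.

Call:
{"name": "play_rows", "arguments": {
  "deltas": [
    [0.04,-0.01,-0.5,0,0,0,1],
    [0,0,-0.5,0,0,0,1],
    [0,0,-0.5,0,0,0,1],
    [0,0,-0.5,0,0,0,1],
    [0,0,-0.4,0,0,0,1],
    [0,0,-0.4,0,0,0,1],
    [0,0,0,0,0,0,1],
    [0,0,0,0,0,0,1]
  ]
}}

```text
time_s: 2.45
eef_pos: [444.5, -38.9, 127.5]
ee_rot: [-0.0, 0.722, 0.692, -0.0]
force: [-1.2, 0.1, 0.1]
grip_width: 0.999
```

Call:
{"name": "play_rows", "arguments": {
  "deltas": [
    [0,0,0,0,0,0,0.3],
    [0,0,0,0,0,0,0.1],
    [0,0,0,0,0,0,-0.2],
    [0,0,0,0,0,0,-0.2],
    [0,0,0,0,0,0,-0.2],
    [0,0,0,0,0,0,-0.2],
    [0,0,0,0,0,0,-0.2],
    [0,0,0,0,0,0,-0.2]
  ],
  "squeeze": 35
}}

```text
time_s: 3.12
eef_pos: [445.2, -39.9, 128.4]
ee_rot: [0.001, 0.722, 0.692, 0.0]
force: [-1.3, 0.4, 6.1]
grip_width: 0.603
```

Call:
{"name": "play_rows", "arguments": {
  "deltas": [
    [0,0,0.15,0,0,0,-0.2],
    [0,0,0.3,0,0,0,-0.2],
    [0,0,0.5,0,0,0,-0.2],
    [0,0,0.5,0,0,0,-0.2],
    [0,0,0.5,0,0,0,-0.2],
    [0,0,0.4,0,0,0,-0.2],
    [0,0,0.2,0,0,0,-0.2],
    [0,0,0,0,0,0,-0.2]
  ]
}}

```text
time_s: 3.78
eef_pos: [445.3, -39.9, 230.8]
ee_rot: [0.001, 0.722, 0.692, 0.001]
force: [0.5, 0.0, -3.7]
grip_width: 0.605
```

Call:
{"name": "play_rows", "arguments": {
  "deltas": [
    [0.3,0,0,0,0,0,-0.2],
    [0.6,0,0,0,0,0,-0.2],
    [0.7,0,0,0,0,0,-0.2],
    [0.7,0,0,0,0,0,-0.2],
    [0.7,0,0,0,0,0,-0.2],
    [0.5,0,0,0,0,0,-0.2],
    [0.15,0,0,0,0,0,-0.2],
    [0,0,0,0,0,0,-0.2]
  ]
}}

```text
time_s: 4.45
eef_pos: [591.1, -39.7, 227.4]
ee_rot: [-0.001, 0.722, 0.692, -0.001]
force: [0.4, -0.4, -2.3]
grip_width: 0.601
```

Call:
{"name": "play_rows", "arguments": {
  "deltas": [
    [0,0,0,0,0,0,-0.2],
    [0,0,0,0,0,0,-0.2]
  ]
}}

```text
time_s: 4.62
eef_pos: [589.9, -39.7, 229.0]
ee_rot: [-0.0, 0.722, 0.692, -0.0]
force: [-0.6, 0.2, -2.5]
grip_width: 0.599
```

Run:
```python
from h import *
s=sensors.sense(); print(s["eef_pos"],s["force"],s["grip_width"])
c=capture("top"); w=cloud(c); P=c["pixels"].astype(int)
d=capture("side"); v=cloud(d).reshape(-1,3); Q=d["pixels"].reshape(-1,3).astype(int)
m=(np.hypot(v[:,0]-592,v[:,1]+40)<55)&(v[:,2]>95)&(v[:,2]<215)&(Q[:,2]>Q[:,0]+40)
b=v[m]; print(len(b),b.min(0),b.max(0))
from scipy.optimize import least_squares
for lo,hi in((102,130),(130,160),(160,200)):
    q=b[(b[:,2]>lo)&(b[:,2]<hi)]
    print(lo,len(q),least_squares(lambda a:np.hypot(q[:,0]-a[0],q[:,1]-a[1])-30,[592,-40],loss="soft_l1").x)
for y0 in range(-90,1,10):
    t=w.reshape(-1,3); r=t[(abs(t[:,1]-y0)<6)&(abs(t[:,0]-590)<60)&(t[:,2]>52)&(t[:,2]<75)]
    print(y0,[r[(r[:,0]-591)*k>30].mean(0)[0].round(1) for k in(-1,1)])
img=d["pixels"][120:300,160:400,::-1]; cv2.imwrite("pics/s2.png",cv2.resize(img,None,fx=3.3,fy=3.3,interpolation=cv2.INTER_CUBIC))
```

```text
[589.86063861 -39.72732126 229.029695  ] [-0.56390789  0.16226308 -2.47268627] 0.5986337147812646
777 [574.86758403 -74.60952888 102.56554002] [619.98155856 -28.10331617 214.95132475]
102 164 [587.91630167 -41.69365892]
130 197 [588.3745494  -42.01004441]
160 298 [588.27792595 -41.73619342]
-90 [np.float64(549.8), np.float64(nan)]
-80 [np.float64(549.4), np.float64(nan)]
-70 [np.float64(549.9), np.float64(nan)]
-60 [np.float64(552.0), np.float64(nan)]
-50 [np.float64(nan), np.float64(nan)]
-40 [np.float64(nan), np.float64(nan)]
-30 [np.float64(553.5), np.float64(nan)]
-20 [np.float64(552.8), np.float64(nan)]
-10 [np.float64(552.9), np.float64(nan)]
0 [np.float64(553.1), np.float64(nan)]<stdin>:13: RuntimeWarning: Mean of empty slice.
  ret = um.true_divide(
```

View pics/s2.png

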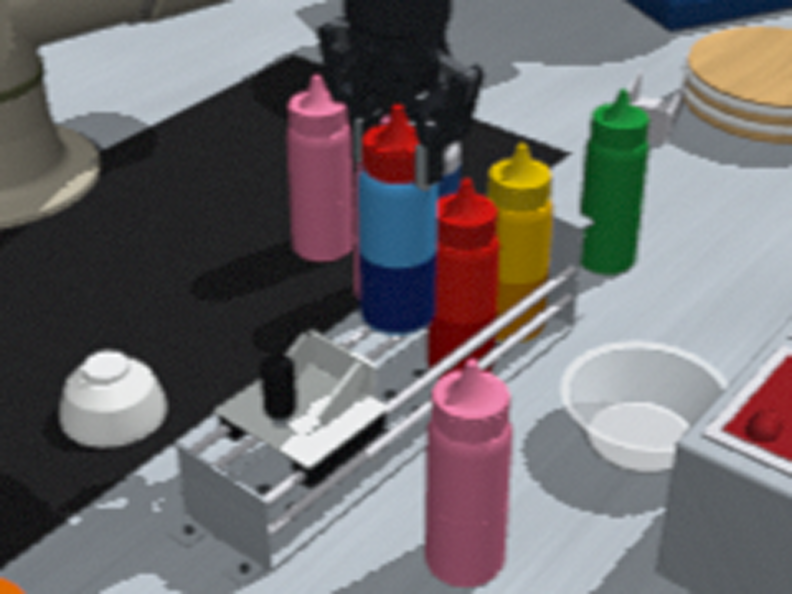

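The bottle hangs upright above the free place, in the crop at (397,230). Keeper and red bottle are clear of it. Next I lower it.

Call:
{"name": "play_rows", "arguments": {
  "deltas": [
    [0.04,0,-0.2,0,0,0,-0.2],
    [0,0,-0.3,0,0,0,-0.2],
    [0,0,-0.3,0,0,0,-0.2],
    [0,0,-0.3,0,0,0,-0.2],
    [0,0,-0.3,0,0,0,-0.2],
    [0,0,-0.2,0,0,0,-0.2],
    [0,0,0,0,0,0,-0.2],
    [0,0,0,0,0,0,-0.2]
  ]
}}

```text
time_s: 5.38
eef_pos: [592.3, -39.8, 165.3]
ee_rot: [-0.0, 0.722, 0.692, -0.0]
force: [0.7, 0.4, -3.0]
grip_width: 0.604
```

Underside is now at about 37 mm, between the rods, with no side force.

Call:
{"name": "play_rows", "arguments": {
  "deltas": [
    [0,0,-0.2,0,0,0,-0.2],
    [0,0,-0.2,0,0,0,-0.2],
    [0,0,-0.15,0,0,0,-0.2],
    [0,0,-0.05,0,0,0,-0.2],
    [0,0,-0.03,0,0,0,-0.2],
    [0,0,0,0,0,0,-0.2]
  ]
}}

```text
time_s: 5.88
eef_pos: [592.4, -39.8, 139.9]
ee_rot: [-0.0, 0.722, 0.692, -0.0]
force: [0.0, 0.1, -2.9]
grip_width: 0.602
```

Call:
{"name": "play_rows", "arguments": {
  "deltas": [
    [0,0,-0.03,0,0,0,-0.2],
    [0,0,0,0,0,0,-0.2],
    [0,0,0,0,0,0,-0.2]
  ]
}}

```text
time_s: 6.13
eef_pos: [592.5, -39.8, 139.1]
ee_rot: [0.0, 0.722, 0.692, 0.0]
force: [0.2, -0.1, -2.6]
grip_width: 0.603
```

Call:
{"name": "play_rows", "arguments": {
  "deltas": [
    [0,0,-0.05,0,0,0,-0.2],
    [0,0,0,0,0,0,-0.2],
    [0,0,0,0,0,0,-0.2]
  ]
}}

```text
time_s: 6.38
eef_pos: [592.3, -39.8, 136.8]
ee_rot: [-0.0, 0.722, 0.692, -0.0]
force: [0.7, -0.3, -2.2]
grip_width: 0.6
```

Call:
{"name": "play_rows", "arguments": {
  "deltas": [
    [0,0,-0.03,0,0,0,-0.2],
    [0,0,0,0,0,0,-0.2],
    [0,0,0,0,0,0,-0.2]
  ]
}}

```text
time_s: 6.63
eef_pos: [592.4, -39.8, 135.6]
ee_rot: [-0.0, 0.722, 0.692, -0.0]
force: [0.6, 0.3, -2.0]
grip_width: 0.604
```

Call:
{"name": "play_rows", "arguments": {
  "deltas": [
    [0,0,-0.03,0,0,0,-0.2],
    [0,0,0,0,0,0,-0.2],
    [0,0,0,0,0,0,-0.2]
  ]
}}

```text
time_s: 6.88
eef_pos: [592.4, -39.8, 134.4]
ee_rot: [-0.0, 0.722, 0.692, -0.0]
force: [-0.0, 0.2, -3.0]
grip_width: 0.601
```

Call:
{"name": "play_rows", "arguments": {
  "deltas": [
    [0,0,-0.02,0,0,0,-0.2],
    [0,0,0,0,0,0,-0.2],
    [0,0,0,0,0,0,-0.2]
  ]
}}

```text
time_s: 7.13
eef_pos: [592.5, -39.8, 134.2]
ee_rot: [0.0, 0.722, 0.692, 0.0]
force: [-1.7, 1.7, 3.5]
grip_width: 0.603
```

Contact felt: vertical force went from -3 to +3.5 N. I release.

Call:
{"name": "play_rows", "arguments": {
  "deltas": [
    [0,0,0,0,0,0,0.25],
    [0,0,0,0,0,0,0.35],
    [0,0,0,0,0,0,0.6],
    [0,0,0,0,0,0,1],
    [0,0,0,0,0,0,1],
    [0,0,0,0,0,0,1]
  ]
}}

```text
time_s: 7.63
eef_pos: [592.5, -39.8, 133.7]
ee_rot: [0.0, 0.722, 0.692, 0.0]
force: [-0.3, 1.2, 0.2]
grip_width: 1.003
```

Call:
{"name": "play_rows", "arguments": {
  "deltas": [
    [0,0,0.2,0,0,0,1],
    [0,0,0.4,0,0,0,1],
    [0,0,0.6,0,0,0,1],
    [0,0,0.6,0,0,0,1],
    [0,0,0.5,0,0,0,1],
    [0,0,0.1,0,0,0,1],
    [0,0,0,0,0,0,1]
  ]
}}

```text
time_s: 8.22
eef_pos: [592.8, -39.9, 231.1]
ee_rot: [0.001, 0.722, 0.692, 0.001]
force: [-0.5, 0.0, -0.1]
grip_width: 0.999
```

Call:
{"name": "play_rows", "arguments": {
  "deltas": [
    [-0.03,-0.4,0,0,0,0,1],
    [-0.03,-0.7,0,0,0,0,1],
    [-0.03,-0.8,0,0,0,0,1],
    [-0.03,-0.8,0,0,0,0,1],
    [-0.03,-0.5,0,0,0,0,1],
    [-0.02,-0.2,0,0,0,0,1],
    [0,0,0,0,0,0,1],
    [0,0,0,0,0,0,1]
  ]
}}

```text
time_s: 8.88
eef_pos: [585.5, -174.9, 228.9]
ee_rot: [-0.001, 0.722, 0.692, -0.0]
force: [-0.8, 0.1, 1.0]
grip_width: 1.0
```

Run:
```python
from h import *
from scipy.optimize import least_squares
w,c,s=wcloud(); p=w.reshape(-1,3); print(s["eef_pos"],s["force"])
k=p[(np.hypot(p[:,0]-585.8,p[:,1]+176)<28)&(p[:,2]>95)&(p[:,2]<145)]
print("knob wrist",len(k),k.min(0),k.max(0)) if len(k) else print("none")
if len(k):
    t=k[k[:,2]>k[:,2].max()-5]; print("top",t.mean(0),(t.max(0)+t.min(0))/2,np.ptp(t,axis=0))
for n,x,y in[("blue",592.5,-40),("red",596.5,38.5)]:
    t=p[(np.hypot(p[:,0]-x,p[:,1]-y)<40)&(p[:,2]>150)&(p[:,2]<205)]; print(n,(t.max(0)+t.min(0))/2,t.max(0)[2]) if len(t) else print(n,0)
save(c,"w3.png")
```

```text
[ 585.45575387 -174.94847264  228.86801037] [-0.79689934  0.10394815  0.9593223 ]
knob wrist 920 [ 573.36593306 -188.58297912   95.13291383] [ 598.82327634 -163.83707502  137.58352858]
top [ 585.93253887 -175.94404435  135.36833143] [ 585.935834   -176.4576154   135.09243228] [25.13980188 24.25072743  4.98219262]
blue [592.00406683 -48.21663036 172.21036093] 194.39814870634137
red 0
```

View pics/w3.png

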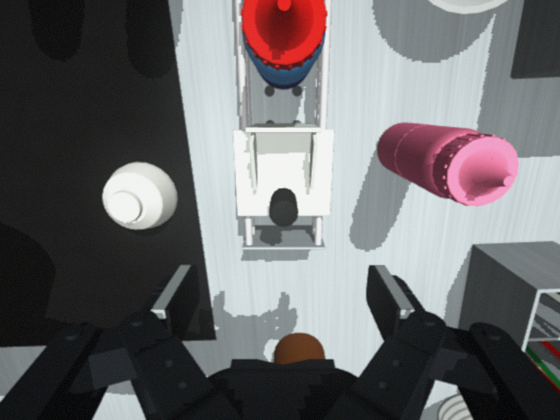

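The wrist view shows the blue bottle standing in the rack at (285,40) and the knob at (284,205), between the open fingers. Next I descend and pinch.

Call:
{"name": "play_rows", "arguments": {
  "deltas": [
    [0.01,-0.03,-0.4,0,0,0,1],
    [0,0,-0.6,0,0,0,1],
    [0,0,-0.7,0,0,0,1],
    [0,0,-0.7,0,0,0,1],
    [0,0,-0.5,0,0,0,1],
    [0,0,-0.35,0,0,0,1],
    [0,0,-0.1,0,0,0,1],
    [0,0,0,0,0,0,1]
  ]
}}

```text
time_s: 9.6
eef_pos: [585.8, -175.6, 95.0]
ee_rot: [-0.001, 0.722, 0.692, -0.0]
force: [-0.6, -0.4, 0.3]
grip_width: 0.999
```

Call:
{"name": "play_rows", "arguments": {
  "deltas": [
    [0,0,0,0,0,0,0],
    [0,0,0,0,0,0,-0.3],
    [0,0,0,0,0,0,-0.8],
    [0,0,0,0,0,0,-0.8],
    [0,0,0,0,0,0,-0.8],
    [0,0,0,0,0,0,-0.8],
    [0,0,0,0,0,0,-0.8],
    [0,0,0,0,0,0,-0.8]
  ],
  "squeeze": 40
}}

```text
time_s: 10.27
eef_pos: [586.1, -177.1, 96.3]
ee_rot: [0.0, 0.722, 0.692, 0.0]
force: [-3.7, 0.6, 6.1]
grip_width: 0.295
```

Call:
{"name": "play_rows", "arguments": {
  "deltas": [
    [0.004,0.1,0,0,0,0,-0.8],
    [0.004,0.1,0,0,0,0,-0.8],
    [0.004,0.1,0,0,0,0,-0.8],
    [0.004,0.1,0,0,0,0,-0.8],
    [0.004,0.1,0,0,0,0,-0.8],
    [0.004,0.1,0,0,0,0,-0.8],
    [0.004,0.1,0,0,0,0,-0.8],
    [0.004,0.1,0,0,0,0,-0.8]
  ]
}}

```text
time_s: 10.93
eef_pos: [587.4, -145.4, 96.3]
ee_rot: [0.001, 0.722, 0.692, -0.0]
force: [-1.3, -1.4, 5.5]
grip_width: 0.289
```

Call:
{"name": "play_rows", "arguments": {
  "deltas": [
    [0.004,0.08,0,0,0,0,-0.8],
    [0.004,0.08,0,0,0,0,-0.8],
    [0.004,0.08,0,0,0,0,-0.8],
    [0.004,0.08,0,0,0,0,-0.8],
    [0.004,0.08,0,0,0,0,-0.8],
    [0.004,0.08,0,0,0,0,-0.8],
    [0.004,0.08,0,0,0,0,-0.8],
    [0.004,0.08,0,0,0,0,-0.8]
  ]
}}

```text
time_s: 11.6
eef_pos: [588.4, -120.2, 96.3]
ee_rot: [0.001, 0.722, 0.692, -0.001]
force: [-4.4, -5.2, 7.0]
grip_width: 0.289
```

Call:
{"name": "play_rows", "arguments": {
  "deltas": [
    [0.002,0.05,0,0,0,0,-0.8],
    [0.002,0.05,0,0,0,0,-0.8],
    [0.002,0.05,0,0,0,0,-0.8],
    [0.002,0.05,0,0,0,0,-0.8],
    [0.002,0.05,0,0,0,0,-0.8]
  ]
}}

```text
time_s: 12.02
eef_pos: [588.8, -110.4, 96.3]
ee_rot: [0.001, 0.722, 0.692, -0.001]
force: [-4.5, -4.7, 6.1]
grip_width: 0.294
```

Call:
{"name": "play_rows", "arguments": {
  "deltas": [
    [0.001,0.025,0,0,0,0,-0.8],
    [0.001,0.025,0,0,0,0,-0.8],
    [0.001,0.025,0,0,0,0,-0.8],
    [0.001,0.025,0,0,0,0,-0.8]
  ]
}}

```text
time_s: 12.35
eef_pos: [589.0, -106.4, 96.3]
ee_rot: [0.001, 0.722, 0.692, -0.001]
force: [-3.8, -5.1, 6.1]
grip_width: 0.292
```

Call:
{"name": "play_rows", "arguments": {
  "deltas": [
    [0.001,0.025,0,0,0,0,-0.8],
    [0.001,0.025,0,0,0,0,-0.8],
    [0.001,0.025,0,0,0,0,-0.8]
  ]
}}

```text
time_s: 12.6
eef_pos: [589.1, -103.6, 96.3]
ee_rot: [0.001, 0.722, 0.692, -0.001]
force: [-5.5, -6.2, 5.3]
grip_width: 0.296
```

Call:
{"name": "play_rows", "arguments": {
  "deltas": [
    [0.001,0.02,0,0,0,0,-0.8],
    [0.001,0.02,0,0,0,0,-0.8]
  ]
}}

```text
time_s: 12.77
eef_pos: [589.1, -102.0, 96.3]
ee_rot: [0.001, 0.722, 0.692, -0.001]
force: [-5.2, -5.6, 5.6]
grip_width: 0.293
```

Call:
{"name": "play_rows", "arguments": {
  "deltas": [
    [0.001,0.02,0,0,0,0,-0.8],
    [0,0,0,0,0,0,-0.8]
  ]
}}

```text
time_s: 12.93
eef_pos: [589.2, -101.1, 96.3]
ee_rot: [0.001, 0.722, 0.692, -0.001]
force: [-5.1, -4.9, 5.2]
grip_width: 0.295
```

Call:
{"name": "play_rows", "arguments": {
  "deltas": [
    [0.001,0.02,0,0,0,0,-0.8],
    [0,0,0,0,0,0,-0.8]
  ]
}}

```text
time_s: 13.1
eef_pos: [589.2, -100.3, 96.3]
ee_rot: [0.001, 0.722, 0.692, -0.001]
force: [-5.5, -5.3, 5.9]
grip_width: 0.294
```

Call:
{"name": "play_rows", "arguments": {
  "deltas": [
    [0.001,0.02,0,0,0,0,-0.8],
    [0.001,0.02,0,0,0,0,-0.8]
  ]
}}

```text
time_s: 13.27
eef_pos: [589.2, -100.1, 96.3]
ee_rot: [0.002, 0.722, 0.692, -0.002]
force: [-5.1, -14.5, 4.5]
grip_width: 0.292
```

Call:
{"name": "play_rows", "arguments": {
  "deltas": [
    [0.001,0.02,0,0,0,0,-0.8],
    [0,0,0,0,0,0,-0.8]
  ]
}}

```text
time_s: 13.43
eef_pos: [589.2, -100.0, 96.3]
ee_rot: [0.002, 0.722, 0.691, -0.002]
force: [-6.3, -15.8, 4.5]
grip_width: 0.293
```

Call:
{"name": "play_rows", "arguments": {
  "deltas": [
    [0.001,0.025,0,0,0,0,-0.8],
    [0,0,0,0,0,0,-0.8]
  ]
}}

```text
time_s: 13.6
eef_pos: [589.2, -99.9, 96.3]
ee_rot: [0.002, 0.722, 0.691, -0.002]
force: [-5.8, -20.0, 3.8]
grip_width: 0.296
```

Firm: the force rose from 5 to 20 N with under 0.5 mm of travel. I ease back about 10 mm.

Call:
{"name": "play_rows", "arguments": {
  "deltas": [
    [-0.002,-0.05,0,0,0,0,-0.8],
    [-0.002,-0.05,0,0,0,0,-0.8],
    [-0.002,-0.05,0,0,0,0,-0.8],
    [-0.002,-0.05,0,0,0,0,-0.8],
    [-0.002,-0.05,0,0,0,0,-0.8],
    [-0.002,-0.04,0,0,0,0,-0.8],
    [0,0,0,0,0,0,-0.8],
    [0,0,0,0,0,0,-0.8]
  ]
}}

```text
time_s: 14.27
eef_pos: [588.9, -107.6, 96.3]
ee_rot: [0.0, 0.722, 0.692, -0.0]
force: [-5.5, 0.4, 5.6]
grip_width: 0.294
```

Call:
{"name": "play_rows", "arguments": {
  "deltas": [
    [-0.001,-0.03,0,0,0,0,-0.8],
    [-0.001,-0.03,0,0,0,0,-0.8],
    [0,0,0,0,0,0,-0.8],
    [0,0,0,0,0,0,-0.8]
  ]
}}

```text
time_s: 14.6
eef_pos: [588.8, -109.9, 96.3]
ee_rot: [-0.0, 0.722, 0.692, -0.0]
force: [-4.6, -0.1, 7.8]
grip_width: 0.294
```

Call:
{"name": "play_rows", "arguments": {
  "deltas": [
    [0,0,0,0,0,0,-0.2],
    [0,0,0,0,0,0,0.2],
    [0,0,0,0,0,0,0.6],
    [0,0,0,0,0,0,1],
    [0,0,0,0,0,0,1],
    [0,0,0,0,0,0,1],
    [0,0,0,0,0,0,1]
  ]
}}

```text
time_s: 15.18
eef_pos: [589.0, -109.8, 95.7]
ee_rot: [0.0, 0.722, 0.692, 0.0]
force: [0.6, 0.3, 1.4]
grip_width: 0.999
```

Call:
{"name": "play_rows", "arguments": {
  "deltas": [
    [0,0,0.3,0,0,0,1],
    [0,0,0.6,0,0,0,1],
    [0,0,0.8,0,0,0,1],
    [0,0,0.8,0,0,0,1],
    [0,0,0.8,0,0,0,1],
    [0,0,0.5,0,0,0,1],
    [0,0,0.2,0,0,0,1],
    [0,0,0,0,0,0,1]
  ]
}}

```text
time_s: 15.85
eef_pos: [589.5, -109.9, 257.9]
ee_rot: [0.002, 0.722, 0.692, 0.001]
force: [0.9, 0.3, -0.1]
grip_width: 0.998
```

Call:
{"name": "play_rows", "arguments": {
  "deltas": [
    [-0.2,-0.6,0,0,0,0,1],
    [-0.4,-0.7,0,0,0,0,1],
    [-0.6,-0.7,0,0,0,0,1],
    [-0.6,-0.7,0,0,0,0,1],
    [-0.6,-0.5,0,0,0,0,1],
    [-0.2,-0.2,0,0,0,0,1],
    [0,0,0,0,0,0,1],
    [0,0,0,0,0,0,1]
  ]
}}

```text
time_s: 16.52
eef_pos: [485.0, -245.5, 254.9]
ee_rot: [-0.001, 0.722, 0.691, 0.0]
force: [0.7, 0.0, -0.2]
grip_width: 0.999
```

Run:
```python
from h import *
c=capture("top"); w=cloud(c); p=w.reshape(-1,3)
k=p[(np.hypot(p[:,0]-588.5,p[:,1]+110)<28)&(p[:,2]>122)&(p[:,2]<145)]; print("knob",k.mean(0),(k.max(0)+k.min(0))/2,len(k))
for n,x,y in[("yel",600,118),("red",597,58),("blue",594,-2)]:
    t=p[(np.hypot(p[:,0]-x,p[:,1]-y)<33)&(p[:,2]>150)]; print(n,((t.max(0)+t.min(0))/2)[:2],np.ptp(t[:,:2],axis=0),t[:,2].max())
d=capture("side")
a=c["pixels"][150:310,170:390,::-1]; b=d["pixels"][120:300,160:400,::-1]
f=lambda i:cv2.resize(i,(400,300),interpolation=cv2.INTER_CUBIC)
cv2.imwrite("pics/end.png",np.hstack([f(a),f(b)])); print(sensors.sense()["force"])
```

```text
knob [ 588.29568414 -109.78327275  134.93078173] [ 588.93918292 -110.34360719  132.493794  ] 76
yel [600.67732317 119.10783582] [52.1188386  52.58009812] 197.08785907864285
red [598.96546107  58.69355865] [53.20958221 49.06591091] 196.9931846609652
blue [594.50519341  -1.55210257] [52.47448238 51.50898881] 194.36513467762165
[ 0.03209296  0.65273617 -0.1965606 ]
```

View pics/end.png

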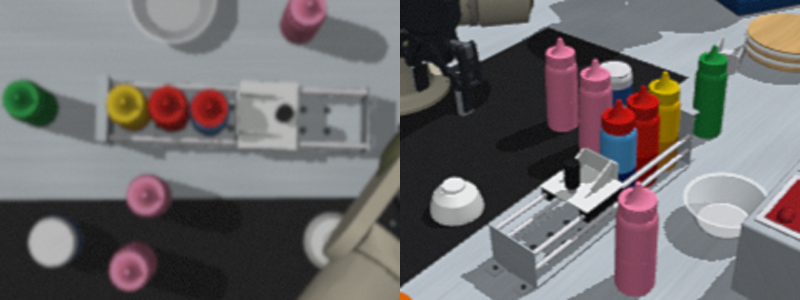

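The final view shows yellow, red and blue upright in a close row: left half (127,105), (168,106), (210,110). The keeper is just clear of blue and the gripper is away from everything.

```bash
python3 -c "
from rig import order; print(order.finish_job())"
```

```text
the job is handed in; nothing more can be done
None
```

The blue bottle is standing upright in the rack between the red bottle and the keeper. I slid the keeper up until the row was firm, eased it back about 10 mm, let go and handed the job in at about 17 s of the 59 s allowed.

- **Pushing up firm:** the wrist force rose from about 5 N to 20 N while the keeper moved under 0.5 mm, with the knob at y = -99.9 mm. I stopped there.
- **Easing back:** the tool came back to y = -109.9 mm, and the last top view put the knob at y ≈ -110 mm, so the two agree.
- **Final row:** the bottles stand about 60 mm apart on centres, which is touching or nearly so. All three look upright in the last pictures, with about 8–10 mm between the blue bottle and the keeper.
- **Other things on the counter:** the robot did not touch them, and those in the last pictures look unmoved. I did not measure their positions again.

None of the final checks failed. The side camera's bottle positions differed from the other views by up to about 3 mm, so I relied on the top and wrist cameras for placing.

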